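# File a phone repair batch: square the phones, dock the tray of standoffs

## Task

The three phones in the filing rack have slumped: slide the rack's pusher plate against them until they stand upright and snug against the backstop, and square them by pushing their free ends until the other ends meet the side cheek. Then put the stray brass standoff into the open aluminium tray with the other four, carry the tray level so that nothing falls out, and set it down flat in the bay this has freed in front of the pusher, its length running from the front lip to the pusher. Leave the suction cup, the tape roll and the small battery where they are.

Things in the scene. Friction and masses are not known exactly. Their poses are not given: they have to be found in the camera images.
- rack: filing rack, fixed: grey base 176 (x) x 180 (y) x 8 mm; origin at the centre of its underside, z up. In its axes, mm: front lip x -88 to -80, top z 14; bay floor z 8; aluminium backstop face x 76 (y -86 to 55, top z 74); aluminium side cheek face y -80 (x 22 to 84, top z 74). Squared snug phones fill x 52 to 76, y -80 to 68 (free ends), up to z 81
- bay (a point): middle of the tray bay on the rack's base top, 8 mm above the worktop, at rack x -18, y 0 mm; axes as the rack's. With the phones snug the bay is 124 mm long (rack x -80 to 44) between front lip and pusher, 180 mm wide and open at both sides; before that the pusher stands too close for the tray
- pusher_front (a point): middle of the front face (facing rack -x) of the pusher: an upright aluminium plate 8 mm thick (rack x), 122 mm wide (rack y -73 to 49), from 1 mm above the base's top to 53 mm above it. The point is on the plate's front face, 36 mm above the worktop; its axes are the rack's
- pusher (a joint): slide of the pusher towards the backstop (rack +x), m; 0 to 0.003 at the start, about 0.035 when the phones are snug. It slides with about 3 N of friction, has no spring and stays where it is left
- phone_a_center (a point): smartphone, 148 x 73 x 8 mm, 165 g, one of three alike (next to the backstop). Point: its centre; x along its length, y across its width (up when standing), z out of the screen. At the start it stands on a long side, screen towards the pusher, top leaning about 30 degrees away from the backstop, its free (rack +y) end 12 to 26 mm too far out
- phone_b_center (a point): smartphone, 148 x 73 x 8 mm, 165 g, one of three alike (the middle one). Point: its centre; x along its length, y across its width (up when standing), z out of the screen. At the start it stands on a long side, screen towards the pusher, top leaning about 30 degrees away from the backstop, its free (rack +y) end 12 to 26 mm too far out
- phone_c_center (a point): smartphone, 148 x 73 x 8 mm, 165 g, one of three alike (next to the pusher). Point: its centre; x along its length, y across its width (up when standing), z out of the screen. At the start it stands on a long side, screen towards the pusher, top leaning about 30 degrees away from the backstop, its free (rack +y) end 12 to 26 mm too far out
- tray_center (a point): open aluminium tray, outside 110 (its x) x 56 (its y) x 22 mm high, walls and floor 3 mm, about 120 g, loose on the worktop. The point is its centre, 11 mm above its underside; z up. It can be gripped across its 56 mm width from outside. Standoffs 1 to 4 stand loose in its -x half, the +x half is empty
- standoff_1_center (a point): brass hexagonal standoff, 14 mm across flats (flats face its x +/-30, 90 .. degrees; corners on its x axis), 18 mm high, 20 g; the point is its centre, z along its length. Standing loose in the tray
- standoff_2_center (a point): brass hexagonal standoff, 14 mm across flats (flats face its x +/-30, 90 .. degrees; corners on its x axis), 18 mm high, 20 g; the point is its centre, z along its length. Standing loose in the tray
- standoff_3_center (a point): brass hexagonal standoff, 14 mm across flats (flats face its x +/-30, 90 .. degrees; corners on its x axis), 18 mm high, 20 g; the point is its centre, z along its length. Standing loose in the tray
- standoff_4_center (a point): brass hexagonal standoff, 14 mm across flats (flats face its x +/-30, 90 .. degrees; corners on its x axis), 18 mm high, 20 g; the point is its centre, z along its length. Standing loose in the tray
- standoff_5_center (a point): brass hexagonal standoff, 14 mm across flats (flats face its x +/-30, 90 .. degrees; corners on its x axis), 18 mm high, 20 g; the point is its centre, z along its length. The stray one, standing upright on the worktop to the right of the tray. Keep wrist and arm clear of the fixed shelf that overhangs the worktop at world x over 0.57, y under 0.15, z 0.38 to 0.42
- suction: the red suction cup, a bystander to leave alone, loose on the worktop; origin at the centre of its underside; 41 mm across, 42 mm high
- tape: the roll of black tape, a bystander to leave alone, loose on the worktop; origin at the centre of its underside; 59 mm across, 19 mm high
- cell: the small battery, a bystander to leave alone, loose on the worktop; origin at the centre of its underside; 15 x 50 x 15 mm, lying along its y
Not all that is in view belongs to the job. Of the things shaped like the part that bears tray_center, the aluminium one is meant.

How it is judged:
By the outcome, as a careful person would: the job done as asked, in the order asked, and still so for the second after the job is handed in, with the robot touching nothing.
It also fails if it takes over 72 s, if anything falls off the work surface, if the arm or the gripper's body presses on something with over 40 N, if the wrist force passes 120 N, or if a joint passes its speed limit or range.

## Robot

A 7-joint arm with a two-finger parallel gripper is mounted at the origin on a cart in front of the work surface, level with it; the furniture and walls round the work are solid. World frame = base frame: x ahead of the robot, y to its left, z up, the work surface at z = 0. Lengths are in m, angles in rad, forces in N, time in s.
With the tool pointing down it reaches from about 0.4 to 0.85 m from the base axis. Payload 10.4 kg.
Tool frame: the origin (TCP) lies midway between the tips of the shut fingers; the grasp point (between the pads) lies 19 mm behind it (r.grasp_offset is the distance from the TCP to the grasp point, in m); z points along the fingers, y is the line along which they close (so a half turn about z gives the same grasp; the last joint's range is limited). The gripper opens to 87 mm and grips with 3 to 60 N. Pads are 19 mm wide; open, the fingers measure 117 mm over their backs; the gripper's body (75 mm by 190 mm) begins 51 mm behind the grasp point.
Start: joints at [1.252, 0.332, -0.065, 1.46, 0.022, 1.35, -0.088], TCP at [0.182, -0.598, 0.223] pointing down, gripper open.
Joint ranges: [-2.6, 2.6], [-0.5, 2.12], [-1.47, 1.34], [0.16, 2.42], [-1.27, 4.41], [0.06, 2.06], [-2.6, 2.6]. Speed limits (rad/s): [2.22, 2.22, 2.79, 2.79, 3.14, 3.14, 3.14].

## Interface

Orientations are given as a unit quaternion [x, y, z, w].
In Python, from bench import r gives the robot as it stands.
- The arm moves only by the tool drive_tool, never from a script. Its argument "moves" is a list that holds one entry, the list of rows, each a list of 7 numbers: the shift along the tool's x, y, z in m, then the turn, a rotation vector about the tool's x, y, z in rad, then the opening, from 0 (shut) to 1 (fully open). In form: [[[tx, ty, tz, ax, ay, az, jaw], ...]]. A call has 1 to 10 rows; each row shifts and turns the commanded pose from where the row before left it, along the tool's axes as they then stand; what a row does not reach is not made up. A row lasts 1/10 s, in which the tool goes at most 50 mm and 8.59 degrees, less where a joint would pass 70% of its speed; a pose out of reach is approached as far as the arm can. A call is refused whole if a number of a shift passes 0.05 or a number of a turn 0.15, either way. A call with a gripper value outside its range is refused whole. The fingers move at their own pace and stop on an object; "squeeze" is the grip in N (left out, the last holds). Time passes only in rows, so rows that do not move let the fingers close. It gives the time, the measured TCP pose, the force, the opening and the grip force at its end, in the units of the state.
- r.read_state(): the state, without advancing time (a new reading comes with each control period).
- r.camera(name): name is "side" or "top"; returns the picture (480x640x3 uint8, red, green, blue); there is no depth.
- r.camera_info(name): a dict with "mtx" (3x3 intrinsics, pixels), "rvec" (rotation vector, rad) and "tvec" (3), from world to camera coordinates, as OpenCV has them. Camera axes: x right, y down, z forward; pixel columns grow to the right and rows downward; lengths in m; the calibration is good to about 2 mm. A picture is of the moment at which its call begins. camera_info takes no time and is no camera call.
- r.close_job(): hands the job in; it is judged then, once.
Trained networks look in the newest picture that a camera, given by its name, has taken for a name from the list of things; names that differ only in an ending like _2 or _b are one class to them, and where a whole thing is asked for, a point or a joint stands for the part that bears it (a point fixed in the world has none). Each returns a list of dicts, best first, with "conf" (0 to 1); they miss things now and then, are a little off and sometimes report something else, mostly with a low value. They report only what shows in the picture. A call takes as long as a camera call. They do not tell look-alikes from the thing itself.
- r.find_in(camera, query): "bbox" ([left, top, right, bottom] in pixels, round what is visible of it).
- r.place_of(camera, query): "at" ([column, row] in pixels: a listed point, or the origin of a listed thing).
The state is a dict: "time": time; "joint_positions": joint angles; "joint_vel": joint speeds; "joint_torque": joint torques, N m; "ee_pos": TCP position; "eef_rot": TCP orientation; "ft_force": force on the tool from outside, world axes, zero at the start; "torque": the same for the moment, N m; "width": finger opening in m; "grip_force": force on a finger pad.
Only numpy, scipy, OpenCV 4.12 (cv2) and the standard library are available. Lean on these libraries where they do the work, as an engineer would, in place of code of your own. Each camera call takes 0.05 s, during which the arm holds its last target. There are 200 camera calls.

## Working session

There is one attempt and no reset: what is moved stays moved. The work goes in short steps, Python scripts to look and compute and a tool call to move; the robot and the scene stay as the last step left them, time stands still between calls to the robot, and variables do not carry over. Pictures are saved under pics/ and viewed, at most 11 in all, crops included, and the job is handed in when it is done.

Besides the shell and the picture viewer there is one more tool, called after "Call:" as name(argument=value, ...), one argument or row to a line, values as JSON. drive_tool: Moves the arm, as the interface text tells. Its arguments: {"type":"object","properties":{"moves":{"type":"array"},"squeeze":{"type":"number"}},"required":["moves"]}

```bash
mkdir -p pics; ls
cat > h.py <<'E'
import numpy as np, cv2
from bench import r
def ray(cam,px):
    i=r.camera_info(cam);K=np.array(i["mtx"],float);R=cv2.Rodrigues(np.array(i["rvec"],float))[0];t=np.array(i["tvec"],float).ravel()
    d=R.T@np.linalg.inv(K)@np.array([px[0],px[1],1.]);return -R.T@t,d
def at_z(cam,px,z):
    c,d=ray(cam,px);return c+d*(z-c[2])/d[2]
def proj(cam,P):
    i=r.camera_info(cam);return cv2.projectPoints(np.array(P,float).reshape(-1,3),np.array(i["rvec"],float),np.array(i["tvec"],float),np.array(i["mtx"],float),None)[0].reshape(-1,2)
def save(cam,name):
    im=r.camera(cam);cv2.imwrite(f"pics/{name}.png",cv2.cvtColor(im,cv2.COLOR_RGB2BGR));return im
E
python3 - <<'E'
from h import *
for c in("top","side"):
    save(c,c+"0")
    print(c,ray(c,(320,240)))
    for q,z in(("rack",0),("bay",.008),("pusher_front",.036),("tray_center",.011),("standoff_5_center",.009),("phone_a_center",.04),("suction",0),("tape",0),("cell",0)):
        for o in r.place_of(c,q)[:6]: print(c,q,np.round(o["at"],1),round(o["conf"],2),at_z(c,o["at"],z)[:2].round(4))
s=r.read_state();print(s["time"],s["ee_pos"],s["eef_rot"],s["width"])
E
```

```text
pics
top (array([0.36223536, 0.10213194, 1.65735753]), array([ 0.07177231, -0.01107308, -0.99737342]))
top rack [249.1 220.4] 0.67 [0.5333 0.2817]
top bay [245.4 230.3] 0.57 [0.5049 0.2905]
top bay [350.1 258.4] 0.3 [4.312e-01 1.000e-04]
top pusher_front [250.3 223.2] 0.45 [0.522  0.2744]
top pusher_front [140.9 207.5] 0.2 [0.5606 0.5729]
top tray_center [501.1 241.7] 0.9 [ 0.4832 -0.417 ]
top tray_center [245.8 206.6] 0.65 [0.5705 0.2905]
top tray_center [352.8 247.3] 0.57 [ 0.4618 -0.0069]
top standoff_5_center [428.2 253. ] 0.43 [ 0.4491 -0.2155]
top phone_a_center [248.  202.1] 0.95 [0.5792 0.2815]
top suction [141.7 209.9] 0.67 [0.5583 0.5809]
top tape [247.8 201.4] 0.58 [0.5865 0.2865]
top tape [456.7 211.4] 0.56 [ 0.5671 -0.2969]
top cell [328.  213.8] 0.47 [0.555  0.0624]
side (array([0.4847264 , 1.25350091, 0.93405485]), array([-0.0207554 , -0.789068  , -0.61421706]))
side rack [296.6 289.8] 0.57 [0.5246 0.2879]
side bay [306.2 290. ] 0.86 [0.4967 0.297 ]
side bay [293.  238.4] 0.38 [0.5419 0.0554]
side pusher_front [289.2 280.4] 0.71 [0.545  0.2869]
side tray_center [318.1 226.7] 0.84 [ 0.4588 -0.0056]
side tray_center [310.7 167.7] 0.64 [ 0.4838 -0.4134]
side standoff_5_center [322.3 196.7] 0.41 [ 0.4407 -0.1969]
side phone_a_center [274.2 281.8] 0.86 [0.5868 0.297 ]
side suction [282.2 374.7] 0.69 [0.552  0.5776]
side suction [295.5 289.8] 0.42 [0.5278 0.2879]
side tape [290.9 188.5] 0.51 [ 0.5601 -0.2693]
side tape [295.3 290.8] 0.41 [0.5282 0.292 ]
side cell [282.2 275.1] 0.72 [0.5693 0.225 ]
side cell [290.5 240.1] 0.37 [0.5503 0.0542]
1.0 [ 0.18220345 -0.59786663  0.22260014] [9.89083649e-01 1.47355129e-01 2.21472118e-05 4.00910723e-05] 0.08710033570828311
```

View pics/top0.png

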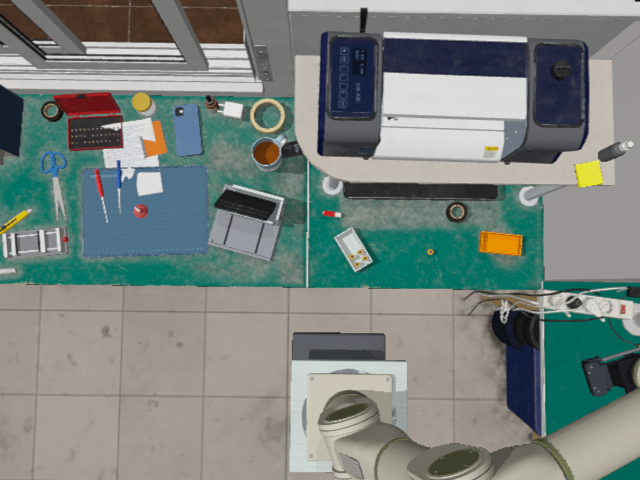

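View pics/side0.png

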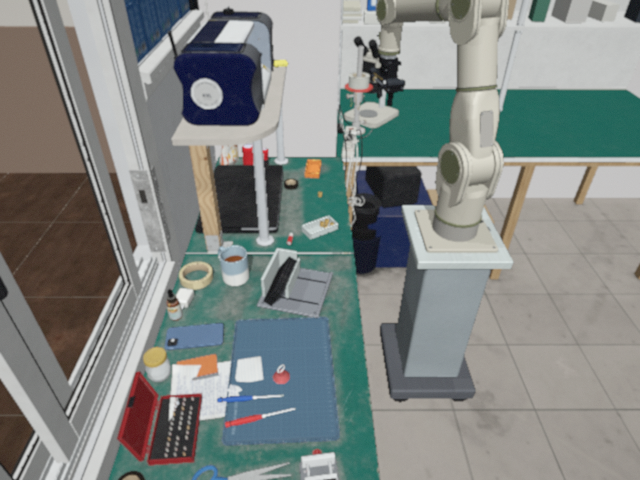

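The top view shows the rack at about (245,222), rotated clockwise slightly, the aluminium tray at (353,250), the stray standoff at (430,252), and an orange decoy tray at (501,243). The side view shows the same, with the rack at (296,285). Next I'll enlarge these areas.

Run:
```python
from h import *
t=cv2.imread("pics/top0.png");s=cv2.imread("pics/side0.png")
def cr(im,x,y,w,h):return cv2.resize(im[y:y+h,x:x+w],(400,300),interpolation=cv2.INTER_CUBIC)
m=np.vstack([np.hstack([cr(t,200,178,112,84),cr(s,246,236,100,75)]),np.hstack([cr(t,320,215,80,60),cr(s,286,200,64,48)])])
cv2.imwrite("pics/m0.png",m)
for q in("standoff_1_center","standoff_5_center","tray_center","rack","phone_a_center"):
  for c in("top","side"):
    for o in r.find_in(c,q)[:6]: print(c,q,np.round(o["bbox"],1),round(o["conf"],2))
    if q[:8]=="standoff":
      for o in r.place_of(c,q): print("  pl",c,np.round(o["at"],1),round(o["conf"],2),at_z(c,o["at"],.012).round(4))
```

```text
pl top [360.3 265.2] 0.52 [ 0.4127 -0.0279  0.012 ]
  pl top [363.4 258.1] 0.45 [ 0.4324 -0.0363  0.012 ]
  pl side [325.8 221.9] 0.49 [ 0.432  -0.0321  0.012 ]
  pl top [428.2 253. ] 0.43 [ 0.449  -0.2149  0.012 ]
side standoff_5_center [289.4 233.3 295.4 246.7] 0.65
  pl side [322.3 196.7] 0.41 [ 0.4408 -0.1922  0.012 ]
top tray_center [336.1 226.8 372.5 271.3] 0.72
top tray_center [478.9 233.7 519.8 257. ] 0.56
side tray_center [303.3 160.9 322.6 176.5] 0.62
side tray_center [299.6 214.7 338.  237.9] 0.59
top rack [210.9 182.9 284.6 260.3] 0.83
side rack [257.3 249.6 334.7 317.5] 0.83
side rack [269.8 263.8 294.9 306.8] 0.47
top phone_a_center [219.9 188.5 278.8 216.7] 0.76
side phone_a_center [266.1 258.3 291.5 301.7] 0.89
side phone_a_center [286.7 255.9 300.5 300.6] 0.69
```

View pics/m0.png

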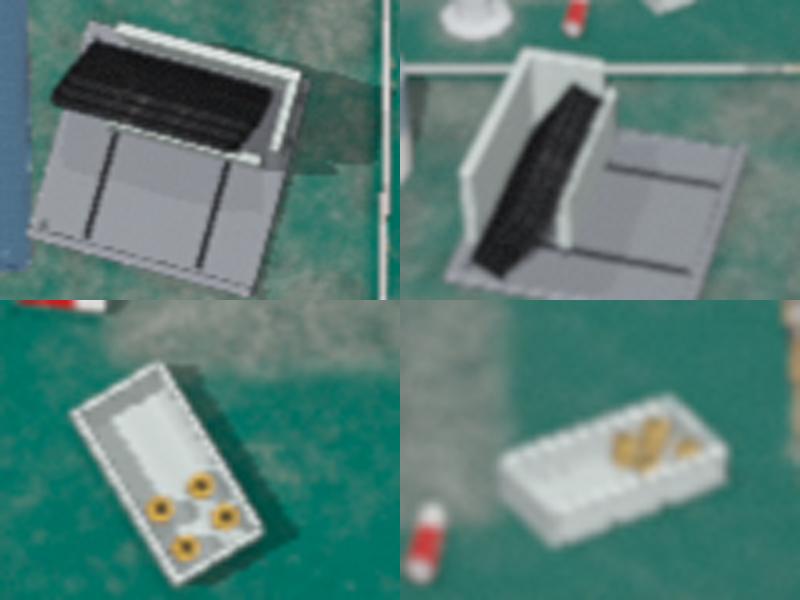

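The crops show the rack, the leaning phones, and the tray with four standoffs at its lower (robot-side) end. Its +x end points away from the robot and to the left. Now I'll fit the poses from the corners I read off.

Run:
```python
from h import *
from scipy.optimize import least_squares
A=lambda u,v:("top",200+u*.28,178+v*.28)
B=lambda u,v:("side",246+u*.25,236+v*.25)
C=lambda u,v:("top",320+u*.2,215+v*.2)
D=lambda u,v:("side",286+u*.16,200+v*.16)
rack=[(A(28,234),(-88,90,7)),(A(252,293),(-88,-90,7)),(A(116,27),(84,55,74)),(A(302,72),(84,-86,74)),(A(273,150),(22,-81,74)),
 (A(118,127),(14,49,61)),(A(260,160),(14,-73,61)),
 (B(346,148),(-88,-90,10)),(B(298,298),(-88,90,10)),(B(60,170),(80,55,74)),(B(125,49),(84,-86,74)),(B(205,62),(22,-83,74)),(B(215,92),(14,-73,61)),(B(160,195),(14,49,61)),(B(163,249),(12,49,9)),(B(45,278),(88,90,4))]
tray=[(C(160,64),(55,-28,22)),(C(70,111),(55,28,22)),(C(180,285),(-55,28,22)),(C(262,230),(-55,-28,22)),
 (D(100,161),(55,28,22)),(D(272,95),(-55,-28,22)),(D(327,152),(-55,28,22))]
tray[4]=(D(100,160),(55,-28,22)); tray+= [(D(155,193),(55,28,22))]
def fit(obs,p0,n):
    def f(p):
        c,s=np.cos(p[2]),np.sin(p[2]);o=[]
        for (cam,u,v),P in obs:
            x,y,z=np.array(P)/1000
            o+=list(proj(cam,[p[0]+c*x-s*y,p[1]+s*x+c*y,z])[0]-(u,v))
        return np.array(o)
    q=least_squares(f,p0,loss="soft_l1");e=f(q.x).reshape(-1,2);print(n,q.x.round(4),np.degrees(q.x[2]).round(2));print(e.round(1).tolist());return q.x
R=fit(rack,[.53,.285,-.26],"rack");T=fit(tray,[.46,0,.55],"tray")
# brass blobs
for cam in("top","side"):
    im=cv2.imread(f"pics/{cam}0.png");h=cv2.cvtColor(im,cv2.COLOR_BGR2HSV)
    m=cv2.inRange(h,(14,90,90),(28,255,255))
    n,l,st,ce=cv2.connectedComponentsWithStats(m)
    for i in range(1,n):
        u,v=ce[i]
        if (cam=="top" and 320<u<450 and 215<v<290) or(cam=="side" and 300<u<345 and 185<v<240):
            w=at_z(cam,(u,v),.018 if u<400 and cam=="top" else .014);d=w[:2]-T[:2];c,s=np.cos(T[2]),np.sin(T[2])
            print(cam,ce[i].round(1),st[i][4],w.round(4),"tray xy",np.round([c*d[0]+s*d[1],-s*d[0]+c*d[1]],4))
for px in((250,168),(262,168),(275,168),(288,155)):print("mug",px,at_z("top",px,.0)[:2].round(3),at_z("top",px,.09)[:2].round(3))
print(proj("top",[[.449,-.2,.009]]))
```

```text
rack [ 0.5251  0.2858 -0.2423] -13.88
[[-0.4, 2.0], [-0.1, 2.0], [0.4, -0.5], [-0.6, 0.2], [-0.3, 0.3], [-4.2, -2.2], [-0.0, 0.1], [0.1, -1.6], [-1.4, 4.3], [1.4, -0.1], [-0.9, -1.3], [-1.0, -0.8], [-1.7, -2.4], [0.4, -0.3], [0.9, -0.1], [-0.1, -0.5]]
tray [ 0.4536 -0.0079  0.5558] 31.85
[[-0.3, -0.1], [0.3, 0.9], [-0.9, 0.6], [0.2, 1.0], [-0.6, -1.0], [-0.9, -0.5], [-0.5, -1.5], [-0.6, 2.2]]
top [429.8 251.5] 29 [ 0.4531 -0.2188  0.014 ] tray xy [-0.1117 -0.179 ]
top [359.8 251.8] 19 [ 0.4492 -0.0259  0.018 ] tray xy [-0.0133 -0.013 ]
top [351.5 256.3] 22 [ 0.4367 -0.0031  0.018 ] tray xy [-0.0119  0.013 ]
top [364.9 258. ] 21 [ 0.4325 -0.0398  0.018 ] tray xy [-0.0348 -0.016 ]
top [356.5 264. ] 24 [ 0.4157 -0.017   0.018 ] tray xy [-0.037   0.0123]
side [319.6 193.9] 17 [ 0.4507 -0.2085  0.014 ] tray xy [-0.1084 -0.1689]
side [324.3 222.9] 34 [ 0.4374 -0.0232  0.014 ] tray xy [-0.0219 -0.0044]
side [331.5 223. ] 2 [ 0.4129 -0.0229  0.014 ] tray xy [-0.0425  0.0087]
mug (250, 168) [0.681 0.282] [0.664 0.273]
mug (262, 168) [0.681 0.249] [0.664 0.241]
mug (275, 168) [0.682 0.213] [0.665 0.207]
mug (288, 155) [0.719 0.177] [0.7   0.173]
[[422.59416655 252.97445299]]
```

```bash
cat >> h.py <<'E'
def pose(p,P):
    P=np.array(P,float).reshape(-1,3)/1000;c,s=np.cos(p[2]),np.sin(p[2])
    return np.c_[p[0]+c*P[:,0]-s*P[:,1],p[1]+s*P[:,0]+c*P[:,1],P[:,2]]
def box(x0,x1,y0,y1,z0,z1):
    b=[(x0,y0),(x1,y0),(x1,y1),(x0,y1),(x0,y0)];return [[(x,y,z1) for x,y in b],[(x,y,z0) for x,y in b]]
def over(name,src,win,p,boxes,W=400,H=300):
    cam,png=src;x,y,w,h=win;k=W/w
    im=cv2.resize(cv2.imread(png)[y:y+h,x:x+w],(W,H),interpolation=cv2.INTER_CUBIC)
    for bb,col in boxes:
        for l in bb:
            q=(proj(cam,pose(p,l))-(x,y)+.5)*k
            cv2.polylines(im,[q.round().astype(int)],False,col,1)
    return im
E
python3 - <<'E'
from h import *
R=[.5251,.2858,-.2423];T=[.4536,-.0079,.5558]
bx=[(box(-88,88,-90,90,0,8),(0,0,255)),(box(-88,-80,-90,90,8,14),(0,255,255)),(box(76,84,-86,55,8,74),(255,0,0)),(box(22,84,-86,-80,8,74),(255,0,255)),(box(10,18,-73,49,9,61),(0,255,0))]
a=over(0,("top","pics/top0.png"),(200,178,112,84),R,bx);b=over(0,("side","pics/side0.png"),(246,244,100,75),R,bx)
tb=[(box(-55,55,-28,28,0,22),(0,0,255))]
c=over(0,("top","pics/top0.png"),(320,215,80,60),T,tb);d=over(0,("side","pics/side0.png"),(286,200,64,48),T,tb)
cv2.imwrite("pics/ov0.png",np.vstack([np.hstack([a,b]),np.hstack([c,d])]))
E
```

```text
(no output)
```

View pics/ov0.png

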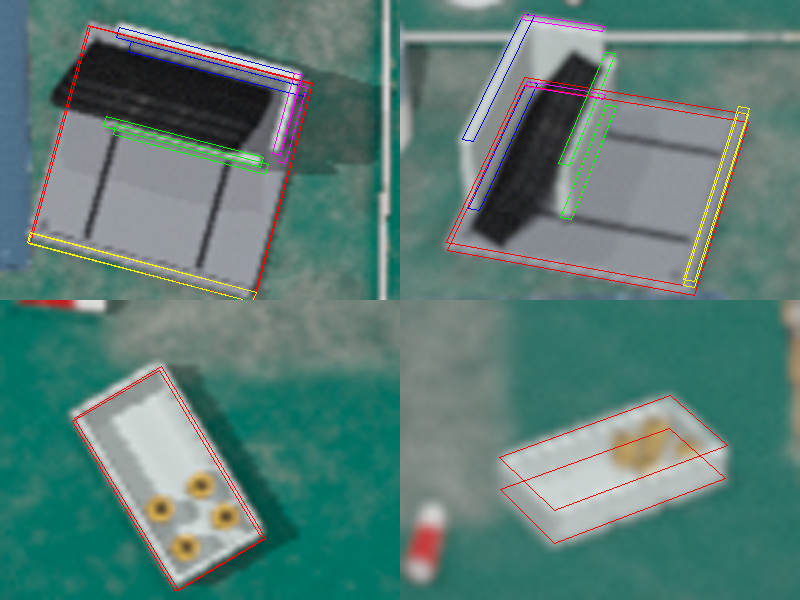

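The overlay fits both views to within about 1 px for the rack (cheek, backstop, lip) and the tray. Time to move: first a turn of about +0.54 about tool z, then a shift to a via point.

```bash
cat >> h.py <<'E'
from scipy.spatial.transform import Rotation as Ro
RK=[.526,.2865,-.2423];TR=[.454,-.007,.5558];SO=[.452,-.213]
def rk(x,y):return pose(RK,[x,y,0])[0,:2]
def to(xy,z,yaw,st=None):
    "chain of targets -> turn about tool z, then shift in tool axes after the turn"
    s=st or r.read_state();R=Ro.from_quat(s["eef_rot"]);M=R.as_matrix()
    y0=np.arctan2(M[1,0],M[0,0]);a=(yaw-y0+np.pi)%(2*np.pi)-np.pi
    M2=np.array([[np.cos(yaw),np.sin(yaw),0],[np.sin(yaw),-np.cos(yaw),0],[0,0,-1]])
    sh=M2.T@(np.array([*xy,z])-s["ee_pos"])
    print("turn az",round(-a,4),"shift",sh.round(4),"tilt",np.degrees(np.arccos(-M[2,2])).round(2))
    return {"ee_pos":np.array([*xy,z]),"eef_rot":Ro.from_matrix(M2).as_quat()}
E
python3 - <<'E'
from h import *
y=RK[2]
s=to((.43,-.3),.223,y);s=to(rk(-40,-5),.223,y,s);s=to(rk(-40,-5),.03,y,s);print(rk(-40,-5))
E
```

```text
turn az 0.5381 shift [ 0.1691 -0.3486 -0.0004] tilt 0.01
turn az -0.0 shift [-0.0875 -0.5874  0.    ] tilt 0.0
turn az -0.0 shift [0.    0.    0.193] tilt 0.0
[0.48596877 0.2912435 ]
```

Call:
drive_tool(
  moves=[
    [[0,0,0,0,0,0.1076,0],[0,0,0,0,0,0.1076,0],[0,0,0,0,0,0.1076,0],[0,0,0,0,0,0.1076,0],[0,0,0,0,0,0.1076,0],[0.0211,-0.0436,0,0,0,0,0],[0.0211,-0.0436,0,0,0,0,0],[0.0211,-0.0436,0,0,0,0,0],[0.0211,-0.0436,0,0,0,0,0],[0.0211,-0.0436,0,0,0,0,0]],
  ],
)

```text
time: 2.7
ee_pos: [0.3379, -0.4099, 0.2228]
eef_rot: [0.993, -0.121, 0.0, 0.0]
ft_force: [1.0, -0.5, -0.9]
width: 0.0147
grip_force: 0.0
```

Call:
drive_tool(
  moves=[
    [[0.0211,-0.0436,0,0,0,0,0],[0.0211,-0.0436,0,0,0,0,0],[0.0211,-0.0436,0,0,0,0,0],[0,0,0,0,0,0,0],[0,0,0,0,0,0,0]],
  ],
)

```text
time: 3.2
ee_pos: [0.4304, -0.2989, 0.2226]
eef_rot: [0.993, -0.119, 0.0, 0.0]
ft_force: [-0.3, -1.0, -0.3]
width: 0.0007
grip_force: 0.0
```

Run:
```python
from h import *
y=RK[2];print(r.read_state()["ee_pos"])
s=to(rk(-40,-5),.223,y);s=to(rk(-40,-5),.03,y,s)
```

```text
[ 0.43035739 -0.29891463  0.2226495 ]
turn az 0.0028 shift [-8.760e-02 -5.863e-01 -4.000e-04] tilt 0.02
turn az -0.0 shift [0.    0.    0.193] tilt 0.0
```

Call:
drive_tool(
  moves=[
    [[-0.0067,-0.0451,0,0,0,0,0],[-0.0067,-0.0451,0,0,0,0,0],[-0.0067,-0.0451,0,0,0,0,0],[-0.0067,-0.0451,0,0,0,0,0],[-0.0067,-0.0451,0,0,0,0,0],[-0.0067,-0.0451,0,0,0,0,0],[-0.0067,-0.0451,0,0,0,0,0],[-0.0067,-0.0451,0,0,0,0,0],[-0.0067,-0.0451,0,0,0,0,0],[-0.0067,-0.0451,0,0,0,0,0]],
  ],
)

```text
time: 4.2
ee_pos: [0.4734, 0.1541, 0.2228]
eef_rot: [0.992, -0.122, 0.001, 0.0]
ft_force: [1.1, -0.3, -0.5]
width: 0.0006
grip_force: 0.0
```

Call:
drive_tool(
  moves=[
    [[-0.0067,-0.0451,0,0,0,0,0],[-0.0067,-0.0451,0,0,0,0,0],[-0.0067,-0.0451,0,0,0,0,0],[0,0,0.04,0,0,0,0],[0,0,0.04,0,0,0,0],[0,0,0.04,0,0,0,0],[0,0,0.04,0,0,0,0],[0,0,0.03,0,0,0,0],[0,0,0,0,0,0,0],[0,0,0,0,0,0,0]],
  ],
)

```text
time: 5.2
ee_pos: [0.4865, 0.2896, 0.0332]
eef_rot: [0.993, -0.121, 0.0, 0.0]
ft_force: [1.1, 0.1, 1.2]
width: 0.0004
grip_force: 0.0
```

Run:
```python
from h import *
y=RK[2];s=r.read_state();print(s["ee_pos"],s["joint_positions"])
s=to(rk(0,-5),.03,y)
a=save("top","t1");b=save("side","s1")
cr=lambda im,x,y,w,h:cv2.resize(im[y:y+h,x:x+w],(400,300),interpolation=cv2.INTER_CUBIC)
cv2.imwrite("pics/m1.png",np.hstack([cr(a,200,178,112,84),cr(b,246,236,100,75)])[:,:,::-1])
```

```text
[0.48654285 0.28959041 0.0331749 ] [-0.24314757  0.42693897 -0.44905913  1.79467226  0.22041996  0.96969019
 -2.59674316]
turn az -0.001 shift [ 0.039  -0.0015  0.0032] tilt 0.03
```

View pics/m1.png

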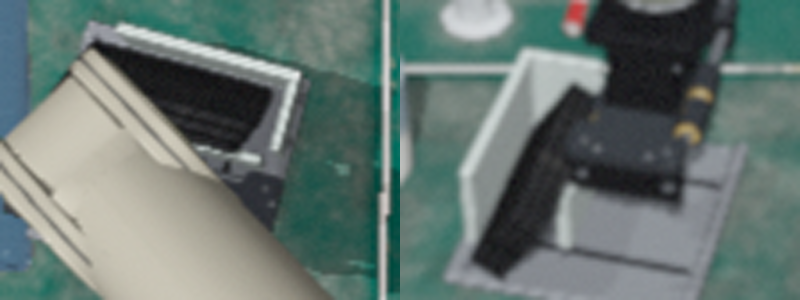

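Joint 7 sits at its limit, and a half turn gives the same tool. I'll lift and turn back by π.

Call:
drive_tool(
  moves=[
    [[0,0,-0.04,0,0,0,0],[0,0,0,0,0,-0.143,0],[0,0,0,0,0,-0.143,0],[0,0,0,0,0,-0.143,0],[0,0,0,0,0,-0.143,0],[0,0,0,0,0,-0.143,0],[0,0,0,0,0,-0.143,0],[0,0,0,0,0,-0.143,0],[0,0,0,0,0,-0.143,0],[0,0,0,0,0,-0.143,0]],
  ],
)

```text
time: 6.3
ee_pos: [0.4871, 0.2904, 0.0747]
eef_rot: [0.865, 0.501, 0.002, 0.0]
ft_force: [-0.9, 0.6, 0.4]
width: 0.0006
grip_force: 0.0
```

Call:
drive_tool(
  moves=[
    [[0,0,0,0,0,-0.143,0],[0,0,0,0,0,-0.143,0],[0,0,0,0,0,-0.143,0],[0,0,0,0,0,-0.143,0],[0,0,0,0,0,-0.143,0],[0,0,0,0,0,-0.143,0],[0,0,0,0,0,-0.143,0],[0,0,0,0,0,-0.143,0],[0,0,0,0,0,-0.143,0],[0,0,0,0,0,-0.143,0]],
  ],
)

```text
time: 7.3
ee_pos: [0.4873, 0.2901, 0.0747]
eef_rot: [0.325, 0.946, 0.001, 0.001]
ft_force: [0.1, -0.2, -1.1]
width: 0.0005
grip_force: 0.0
```

Call:
drive_tool(
  moves=[
    [[0,0,0,0,0,-0.143,0],[0,0,0,0,0,-0.143,0],[0,0,0,0,0,-0.143,0],[0,0,0,0,0,0,0],[0,0,0,0,0,0,0]],
  ],
)

```text
time: 7.8
ee_pos: [0.4867, 0.2901, 0.0737]
eef_rot: [0.121, 0.993, 0.0, 0.001]
ft_force: [0.1, 0.3, 1.2]
width: 0.0002
grip_force: 0.0
```

Run:
```python
from h import *
y=RK[2]+np.pi;s=r.read_state();print(s["ee_pos"],s["joint_positions"])
s=to(rk(-15,-5),.03,y)
```

```text
[0.48672948 0.29014144 0.07370135] [ 0.19516654  0.55270609 -1.02667597  1.74611136  0.51794112  1.14030357
  0.33735919]
turn az -0.0009 shift [-0.024   0.0009  0.0437] tilt 0.1
```

Call:
drive_tool(
  moves=[
    [[0,0,0.022,0,0,0,0],[0,0,0.022,0,0,0,0],[-0.015,0,0,0,0,0,0],[-0.01,0,0,0,0,0,0],[-0.005,0,0,0,0,0,0],[-0.005,0,0,0,0,0,0],[0,0,0,0,0,0,0]],
  ],
)

```text
time: 8.5
ee_pos: [0.5209, 0.282, 0.0292]
eef_rot: [0.119, 0.993, 0.0, 0.0]
ft_force: [0.4, -0.3, -0.3]
width: 0.0006
grip_force: 0.0
```

Call:
drive_tool(
  moves=[
    [[-0.004,0,0,0,0,0,0],[-0.004,0,0,0,0,0,0],[-0.004,0,0,0,0,0,0],[-0.004,0,0,0,0,0,0],[0,0,0,0,0,0,0]],
  ],
)

```text
time: 9.0
ee_pos: [0.536, 0.2783, 0.0285]
eef_rot: [0.119, 0.993, 0.0, 0.0]
ft_force: [-0.5, 0.4, 0.3]
width: 0.0003
grip_force: 0.3
```

Call:
drive_tool(
  moves=[
    [[-0.003,0,0,0,0,0,0],[-0.003,0,0,0,0,0,0],[-0.003,0,0,0,0,0,0],[0,0,0,0,0,0,0]],
  ],
)

```text
time: 9.4
ee_pos: [0.5448, 0.2759, 0.0285]
eef_rot: [0.119, 0.993, 0.0, 0.0]
ft_force: [-0.0, 0.1, 0.3]
width: 0.0003
grip_force: 0.3
```

Run:
```python
from h import *
y=RK[2]+np.pi;s=r.read_state();print(s["ee_pos"],s["ft_force"],s["time"])
s=to(rk(34.5,-5),.03,y)
```

```text
[0.54482777 0.2759465  0.02846368] [-0.00315761  0.11804156  0.34434153] 9.4
turn az 0.0039 shift [-0.0137  0.0007 -0.0015] tilt 0.04
```

Run:
```python
from h import *
a=save("top","t2");b=save("side","s2")
cr=lambda im,x,y,w,h:cv2.resize(im[y:y+h,x:x+w],(400,300),interpolation=cv2.INTER_CUBIC)
cv2.imwrite("pics/m2.png",np.hstack([cr(a,200,178,112,84),cr(b,246,236,100,75)])[:,:,::-1])
```

```text
(no output)
```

View pics/m2.png

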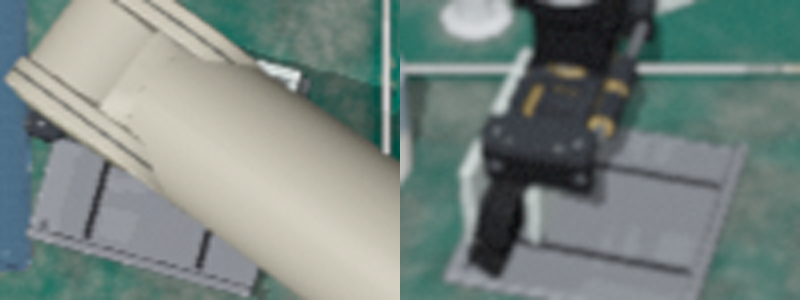

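The pusher has moved: its bottom left corner in the side crop went from u 163 to 133, and the phones are more upright. I'll keep going.

Call:
drive_tool(
  moves=[
    [[-0.003,0,0,0,0,0,0],[-0.003,0,0,0,0,0,0],[-0.002,0,0,0,0,0,0]],
  ],
)

```text
time: 9.8
ee_pos: [0.5521, 0.2739, 0.0285]
eef_rot: [0.119, 0.993, -0.0, -0.0]
ft_force: [-3.7, -1.0, 1.3]
width: 0.0003
grip_force: 1.6
```

Call:
drive_tool(
  moves=[
    [[-0.002,0,0,0,0,0,0],[-0.002,0,0,0,0,0,0]],
  ],
)

```text
time: 10.0
ee_pos: [0.5557, 0.2731, 0.0284]
eef_rot: [0.119, 0.993, -0.0, -0.0]
ft_force: [-5.9, -0.7, 2.1]
width: 0.0008
grip_force: 2.9
```

Run:
```python
from h import *
y=RK[2]+np.pi;s=r.read_state();print(s["ee_pos"],s["ft_force"],s["time"])
s=to(rk(34.5,-5),.03,y)
```

```text
[0.55565823 0.27313195 0.02841097] [-5.8963142  -0.68438735  2.08419406] 10.0
turn az 0.0044 shift [-0.0025  0.0009 -0.0016] tilt 0.05
```

Force is 3–6 N while pushing, as expected. I'll continue in small steps until it rises sharply.

Call:
drive_tool(
  moves=[
    [[-0.0015,0,0,0,0,0,0],[-0.0015,0,0,0,0,0,0]],
  ],
)

```text
time: 10.2
ee_pos: [0.557, 0.2728, 0.0283]
eef_rot: [0.118, 0.993, -0.001, -0.002]
ft_force: [-15.2, -2.7, 8.7]
width: 0.0005
grip_force: 7.2
```

Call:
drive_tool(
  moves=[
    [[-0.001,0,0,0,0,0,0],[-0.001,0,0,0,0,0,0]],
  ],
)

```text
time: 10.4
ee_pos: [0.557, 0.2727, 0.0283]
eef_rot: [0.118, 0.993, -0.001, -0.003]
ft_force: [-22.2, -4.1, 13.5]
width: 0.0003
grip_force: 10.3
```

Snug: force jumped to about 22 N with no further motion. Now I'll back off, lift, and set up for the free-end push.

Run:
```python
from h import *
s=r.read_state();y=RK[2]
p=rk(0,-5);s=to(p,.028,y+np.pi);s=to(p,.16,y+np.pi,s);s=to(p,.16,y+np.pi/2,s);s=to(rk(64,128),.16,y+np.pi/2,s);print(rk(64,128))
```

```text
turn az 0.0063 shift [0.0334 0.0009 0.0003] tilt 0.37
turn az -0.0 shift [ 0.     0.    -0.132] tilt nan
turn az 1.5708 shift [0. 0. 0.] tilt nan
turn az -0.0 shift [0.133 0.064 0.   ] tilt 0.0
[0.61884229 0.39540504]h.py:34: RuntimeWarning: invalid value encountered in arccos
  print("turn az",round(-a,4),"shift",sh.round(4),"tilt",np.degrees(np.arccos(-M[2,2])).round(2))
```

Call:
drive_tool(
  moves=[
    [[0.01,0,0,0,0,0,0],[0.025,0,0,0,0,0,0],[0,0,-0.044,0,0,0,0],[0,0,-0.044,0,0,0,0],[0,0,-0.044,0,0,0,0],[0,0,0,0,0,0.143,0],[0,0,0,0,0,0.143,0],[0,0,0,0,0,0.143,0],[0,0,0,0,0,0.143,0],[0,0,0,0,0,0.143,0]],
  ],
)

```text
time: 11.4
ee_pos: [0.5274, 0.2805, 0.1608]
eef_rot: [0.461, 0.887, 0.001, 0.001]
ft_force: [-0.4, 1.1, -0.4]
width: 0.0005
grip_force: 0.0
```

Call:
drive_tool(
  moves=[
    [[0,0,0,0,0,0.143,0],[0,0,0,0,0,0.143,0],[0,0,0,0,0,0.143,0],[0,0,0,0,0,0.143,0],[0,0,0,0,0,0.143,0],[0,0,0,0,0,0.143,0],[0,0,0,0,0,0,0]],
  ],
)

```text
time: 12.1
ee_pos: [0.5272, 0.2805, 0.1609]
eef_rot: [0.787, 0.616, 0.001, 0.001]
ft_force: [-0.1, 0.4, 0.9]
width: 0.0005
grip_force: 0.0
```

Run:
```python
from h import *
s=r.read_state();y=RK[2];print(s["ee_pos"],s["joint_positions"],s["time"])
s=to(rk(64,128),.16,y+np.pi/2)
a=cv2.imread
for q in("phone_a_center",):
  r.camera("side");print([(np.round(o["bbox"]),round(o["conf"],2)) for o in r.find_in("side",q)])
print(proj("side",pose(RK,[[52,68,8],[76,68,8],[52,68,81],[76,68,81],[64,90,8]])).round())
```

```text
[0.52723941 0.28052774 0.16086848] [ 0.03454527  0.41179613 -0.76014338  1.58849893  0.29525854  1.25808446
 -1.0173789 ] 12.1
turn az -0.0001 shift [0.1335 0.0614 0.0009] tilt 0.11
[]
[[272. 301.]
 [263. 299.]
 [270. 282.]
 [262. 280.]
 [265. 306.]]
```

Call:
drive_tool(
  moves=[
    [[0.0334,0.0154,0,0,0,0,0],[0.0334,0.0154,0,0,0,0,0],[0.0334,0.0154,0,0,0,0,0],[0.0334,0.0154,0,0,0,0,0],[0,0,0.0433,0,0,0,0],[0,0,0.0433,0,0,0,0],[0,0,0.0433,0,0,0,0],[0,0,0,0,0,0,0]],
  ],
)

```text
time: 13.0
ee_pos: [0.6153, 0.3928, 0.0235]
eef_rot: [0.786, 0.619, -0.005, -0.0]
ft_force: [-0.2, 0.0, 0.3]
width: 0.0003
grip_force: 0.0
```

Run:
```python
from h import *
s=r.read_state();y=RK[2];print(s["ee_pos"],s["joint_positions"],s["time"])
s=to(rk(64,77.5),.03,y+np.pi/2)
a=save("top","t3");b=save("side","s3")
cr=lambda im,x,y,w,h:cv2.resize(im[y:y+h,x:x+w],(400,300),interpolation=cv2.INTER_CUBIC)
cv2.imwrite("pics/m3.png",np.hstack([cr(a,200,178,112,84),cr(b,246,236,100,75)])[:,:,::-1])
```

```text
[0.61527445 0.3927647  0.02349664] [-0.22682281  0.81563206 -0.65361448  1.2920384   0.49303255  1.20468315
 -1.14164773] 13.0
turn az 0.006 shift [-0.0471  0.0028 -0.0065] tilt 0.59
```

View pics/m3.png

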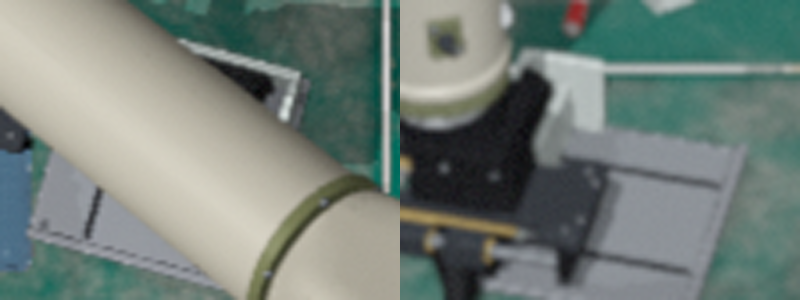

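Call:
drive_tool(
  moves=[
    [[-0.01,0.003,-0.0065,0,0,0,0],[-0.006,0,0,0,0,0,0],[-0.004,0,0,0,0,0,0],[-0.004,0,0,0,0,0,0],[-0.004,0,0,0,0,0,0],[-0.004,0,0,0,0,0,0]],
  ],
)

```text
time: 13.7
ee_pos: [0.614, 0.3646, 0.038]
eef_rot: [0.787, 0.618, 0.001, -0.0]
ft_force: [3.5, 4.1, 2.2]
width: 0.0004
grip_force: 2.4
```

Call:
drive_tool(
  moves=[
    [[-0.003,0,0,0,0,0,0],[-0.003,0,0,0,0,0,0],[-0.003,0,0,0,0,0,0]],
  ],
)

```text
time: 14.0
ee_pos: [0.6117, 0.3563, 0.0379]
eef_rot: [0.786, 0.618, 0.001, -0.0]
ft_force: [3.0, 6.6, 2.0]
width: 0.0004
grip_force: 3.3
```

Run:
```python
from h import *
s=r.read_state();y=RK[2];print(s["ee_pos"],s["time"],s["ft_force"],s["torque"])
s=to(rk(64,77.5),.03,y+np.pi/2)
```

```text
[0.61174492 0.35634558 0.03791934] 14.0 [3.04637224 6.58573132 1.95439596] [ 1.11127434 -0.77326946 -0.04769194]
turn az 0.0031 shift [-0.0109 -0.0025  0.0079] tilt 0.17
```

Call:
drive_tool(
  moves=[
    [[-0.003,-0.001,0,0,0,0,0],[-0.003,-0.001,0,0,0,0,0]],
  ],
)

```text
time: 14.2
ee_pos: [0.6086, 0.3508, 0.0379]
eef_rot: [0.786, 0.618, 0.001, -0.0]
ft_force: [5.1, 4.4, 1.1]
width: -0.0
grip_force: 3.1
```

Call:
drive_tool(
  moves=[
    [[-0.002,0,0,0,0,0,0],[-0.0015,0,0,0,0,0,0]],
  ],
)

```text
time: 14.4
ee_pos: [0.6076, 0.3475, 0.0379]
eef_rot: [0.787, 0.618, 0.001, -0.0]
ft_force: [6.1, 10.5, 0.4]
width: 0.0006
grip_force: 6.3
```

Call:
drive_tool(
  moves=[
    [[-0.0015,0,0,0,0,0,0],[-0.001,0,0,0,0,0,0]],
  ],
)

```text
time: 14.6
ee_pos: [0.6069, 0.3477, 0.0382]
eef_rot: [0.786, 0.618, 0.003, -0.002]
ft_force: [7.2, 15.3, -2.2]
width: 0.0006
grip_force: 8.6
```

Run:
```python
from h import *
s=r.read_state();y=RK[2];print(s["ee_pos"],s["time"],s["ft_force"])
s=to(rk(64,77.5),.03,y+np.pi/2)
```

```text
[0.60690683 0.34774501 0.03822125] 14.6 [ 7.16430331 15.29455561 -2.18632251]
turn az 0.0042 shift [-0.0014  0.0002  0.0082] tilt 0.41
```

Call:
drive_tool(
  moves=[
    [[-0.001,0,0,0,0,0,0],[-0.001,0,0,0,0,0,0],[0,0,0,0,0,0,0]],
  ],
)

```text
time: 14.9
ee_pos: [0.6062, 0.3479, 0.0387]
eef_rot: [0.786, 0.619, 0.004, -0.003]
ft_force: [7.0, 19.2, -3.2]
width: 0.0005
grip_force: 10.4
```

Call:
drive_tool(
  moves=[
    [[0.01,0,0,0,0,0,0],[0.03,0,0,0,0,0,0],[0,0,-0.045,0,0,0,0],[0,0,-0.045,0,0,0,0],[0,0,-0.04,0,0,0,0],[-0.035,-0.03,0,0,0,0,0],[-0.035,-0.03,0,0,0,0,0],[-0.035,-0.03,0,0,0,0,0],[-0.035,-0.03,0,0,0,0,0]],
  ],
)

```text
time: 15.8
ee_pos: [0.4639, 0.2714, 0.1662]
eef_rot: [0.787, 0.617, -0.001, 0.0]
ft_force: [0.4, -0.0, 1.1]
width: 0.0003
grip_force: 0.0
```

Run:
```python
from h import *
s=r.read_state();y=RK[2];print(s["ee_pos"],s["time"],s["ft_force"],s["joint_positions"])
to(rk(-5,-5),.16,y+np.pi/2)
to(SO,.16,TR[2])
to(SO,.16,TR[2]+np.pi)
```

```text
[0.46387923 0.27140246 0.16617932] 15.8 [ 0.40088227 -0.02785821  1.13300792] [ 0.09782597  0.27998892 -0.8216285   1.73178604  0.21716356  1.22656242
 -1.01964993]
turn az 0.0015 shift [0.0246 0.0517 0.0062] tilt 0.14
turn az 0.7742 shift [-0.2657  0.4052  0.0062] tilt 0.14
turn az -2.3674 shift [ 0.2657 -0.4052  0.0062] tilt 0.14
```

Run:
```python
from h import *
y=TR[2]+np.pi/2
s=to((.452,-.217),.12,y)
```

```text
turn az -0.7966 shift [-0.4086 -0.2678  0.0462] tilt 0.14
```

Call:
drive_tool(
  moves=[
    [[0,0,0,0,0,-0.133,0.6],[0,0,0,0,0,-0.133,0.6],[0,0,0,0,0,-0.133,0.6],[0,0,0,0,0,-0.133,0.6],[0,0,0,0,0,-0.133,0.6],[0,0,0,0,0,-0.133,0.6]],
  ],
)

```text
time: 16.4
ee_pos: [0.4654, 0.2725, 0.1667]
eef_rot: [0.483, 0.876, -0.001, -0.0]
ft_force: [0.6, -0.8, 1.4]
width: 0.0401
grip_force: 0.0
```

Call:
drive_tool(
  moves=[
    [[-0.0372,-0.0244,0.0042,0,0,0,0.6],[-0.0372,-0.0244,0.0042,0,0,0,0.6],[-0.0372,-0.0244,0.0042,0,0,0,0.6],[-0.0372,-0.0244,0.0042,0,0,0,0.6],[-0.0372,-0.0244,0.0042,0,0,0,0.6],[-0.0372,-0.0244,0.0042,0,0,0,0.6],[-0.0372,-0.0244,0.0042,0,0,0,0.6],[-0.0372,-0.0244,0.0042,0,0,0,0.6],[-0.0372,-0.0244,0.0042,0,0,0,0.6],[-0.0372,-0.0244,0.0042,0,0,0,0.6]],
  ],
)

```text
time: 17.4
ee_pos: [0.4546, -0.1734, 0.1248]
eef_rot: [0.485, 0.874, -0.001, -0.001]
ft_force: [1.0, -0.7, -0.4]
width: 0.0521
grip_force: 0.0
```

Call:
drive_tool(
  moves=[
    [[-0.0372,-0.0244,0.0042,0,0,0,0.6],[0,0,0,0,0,0,0.6],[0,0,0,0,0,0,0.6]],
  ],
)

```text
time: 17.7
ee_pos: [0.4538, -0.2164, 0.1204]
eef_rot: [0.486, 0.874, 0.0, -0.001]
ft_force: [1.0, 0.8, 0.1]
width: 0.0521
grip_force: 0.0
```

Run:
```python
from h import *
y=TR[2]+np.pi/2;s=r.read_state();print(s["ee_pos"],s["joint_positions"])
s=to((.452,-.217),.008,y)
a=save("top","t4");b=save("side","s4")
bx=[(box(76,84,-86,55,8,74),(255,0,0)),(box(52,76,-80,68,8,81),(0,255,255)),(box(44,52,-73,49,9,61),(0,255,0))]
m1=np.hstack([over(0,("top","pics/t4.png"),(200,178,112,84),RK,[]),over(0,("side","pics/s4.png"),(246,236,100,75),RK,[])])
m2=np.hstack([over(0,("top","pics/t4.png"),(200,178,112,84),RK,bx),over(0,("side","pics/s4.png"),(246,236,100,75),RK,bx)])
cv2.imwrite("pics/m4.png",np.vstack([m1,m2]))
```

```text
[ 0.45384223 -0.21643174  0.12036768] [ 0.9309661   0.20865408 -0.63200966  1.87549867  0.13705082  1.10266668
  0.80275209]
turn az -0.0 shift [ 0.0005 -0.0019  0.1124] tilt 0.12
```

View pics/m4.png

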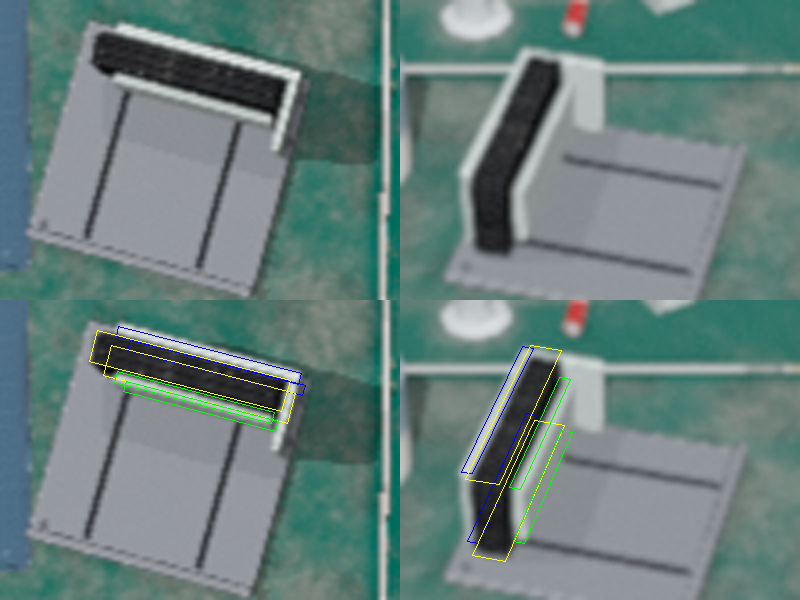

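The phones are upright, snug against the backstop and squared at the cheek, matching the model outline. Next, the standoff.

Call:
drive_tool(
  moves=[
    [[0,-0.002,0.03,0,0,0,0.6],[0,0,0.03,0,0,0,0.6],[0,0,0.03,0,0,0,0.6],[0,0,0.022,0,0,0,0.6],[0,0,0,0,0,0,0.6],[0,0,0,0,0,0,0],[0,0,0,0,0,0,0],[0,0,0,0,0,0,0],[0,0,0,0,0,0,0],[0,0,0,0,0,0,0]],
  ],
  squeeze=12,
)

```text
time: 18.8
ee_pos: [0.4533, -0.2173, 0.0095]
eef_rot: [0.485, 0.874, -0.0, 0.0]
ft_force: [-0.3, -0.3, 0.6]
width: 0.0202
grip_force: 0.1
```

Run:
```python
from h import *
y=TR[2]+np.pi/2;s=r.read_state();print(s["ee_pos"],s["width"],s["grip_force"])
p=pose(TR,[23,0,0])[0,:2]
s=to(p,.06,y);s=to(p,.012,y,s)
```

```text
[ 0.45329241 -0.21725352  0.00946779] 0.020180955692642878 0.1251074904575944
turn az 0.0021 shift [ 0.1782  0.1345 -0.0505] tilt 0.05
turn az -0.0 shift [0.    0.    0.048] tilt 0.0
```

Call:
drive_tool(
  moves=[
    [[0,0,0,0,0,0,0],[0,0,0,0,0,0,0],[0,0,0,0,0,0,0],[0,0,0,0,0,0,0]],
  ],
)

```text
time: 19.2
ee_pos: [0.4532, -0.2172, 0.0092]
eef_rot: [0.485, 0.874, -0.0, 0.0]
ft_force: [-2.0, 0.3, 5.7]
width: 0.0149
grip_force: 12.0
```

Call:
drive_tool(
  moves=[
    [[0,0,-0.03,0,0,0,0],[0,0,-0.03,0,0,0,0],[0.0356,0.0269,0,0,0,0,0],[0.0356,0.0269,0,0,0,0,0],[0.0356,0.0269,0,0,0,0,0],[0.0356,0.0269,0,0,0,0,0],[0.0356,0.0269,0,0,0,0,0],[0,0,0,0,0,0,0],[0,0,0,0,0,0,0]],
  ],
)

```text
time: 20.1
ee_pos: [0.4727, 0.0061, 0.0688]
eef_rot: [0.484, 0.875, -0.0, -0.0]
ft_force: [0.0, -1.1, -0.3]
width: 0.0143
grip_force: 12.0
```

Run:
```python
from h import *
y=TR[2]+np.pi/2;s=r.read_state();print(s["ee_pos"],s["width"],s["grip_force"])
to(pose(TR,[23,0,0])[0,:2],.0135,y)
a=save("top","t5");b=save("side","s5")
tb=[(box(-55,55,-28,28,0,22),(0,0,255))]
cv2.imwrite("pics/m5.png",np.hstack([over(0,("top","pics/t5.png"),(320,215,80,60),TR,[]),over(0,("side","pics/s5.png"),(286,200,64,48),TR,tb)]))
```

```text
[0.4727261  0.00610124 0.06875327] 0.014331752171337423 11.99979767203331
turn az 0.0048 shift [-0.0012  0.0002  0.0553] tilt 0.02
```

View pics/m5.png

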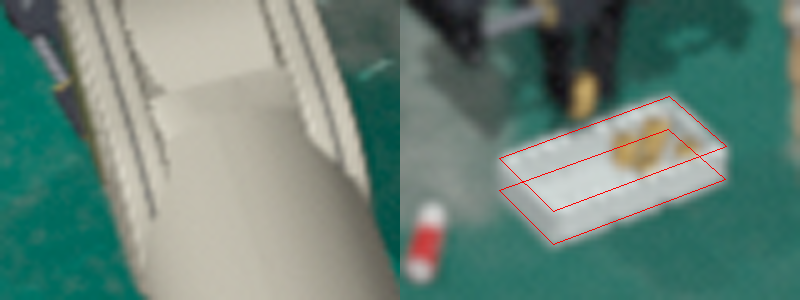

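The standoff is held upright above the tray at crop (583,95), and the tray is unmoved. I'll lower it and release.

Call:
drive_tool(
  moves=[
    [[-0.001,0,0.02,0,0,0,0],[0,0,0.02,0,0,0,0],[0,0,0.01,0,0,0,0],[0,0,0.003,0,0,0,0],[0,0,0,0,0,0,0]],
  ],
)

```text
time: 20.7
ee_pos: [0.4734, 0.0039, 0.016]
eef_rot: [0.485, 0.874, -0.0, -0.0]
ft_force: [-0.4, 0.0, -1.1]
width: 0.0145
grip_force: 12.0
```

Call:
drive_tool(
  moves=[
    [[0,0,0.002,0,0,0,0],[0,0,0,0,0,0,0]],
  ],
)

```text
time: 20.9
ee_pos: [0.4738, 0.0042, 0.0144]
eef_rot: [0.485, 0.874, 0.0, 0.0]
ft_force: [-0.9, -1.1, -0.3]
width: 0.0145
grip_force: 12.0
```

Call:
drive_tool(
  moves=[
    [[0,0,0.0015,0,0,0,0],[0,0,0,0,0,0,0],[0,0,0,0,0,0,0.2],[0,0,0,0,0,0,0.22],[0,0,0,0,0,0,0.22]],
  ],
)

```text
time: 21.4
ee_pos: [0.4735, 0.0044, 0.0125]
eef_rot: [0.485, 0.874, 0.0, 0.0]
ft_force: [1.2, -0.8, 0.3]
width: 0.0191
grip_force: 0.0
```

Call:
drive_tool(
  moves=[
    [[0,0,-0.005,0,0,0,0.22],[0,0,-0.015,0,0,0,0.22],[0,0,-0.04,0,0,0,0.22],[0,0,-0.04,0,0,0,0.22],[0,0,0,0,0,0,1]],
  ],
)

```text
time: 21.9
ee_pos: [0.4766, 0.0049, 0.1183]
eef_rot: [0.485, 0.875, 0.001, 0.004]
ft_force: [0.6, 0.7, -0.3]
width: 0.0223
grip_force: 0.0
```

Run:
```python
from h import *
s=r.read_state();print(s["ee_pos"],s["joint_positions"])
to(TR[:2],.12,TR[2]+np.pi)
```

```text
[0.47659919 0.00488616 0.11833344] [ 0.64494697  0.16507268 -0.79958166  1.94223015  0.13687812  1.07953052
  0.34680795]
turn az -1.5681 shift [ 0.0255  0.0018 -0.0017] tilt 0.49
```

Call:
drive_tool(
  moves=[
    [[0,0,0,0,0,-0.1426,1],[0,0,0,0,0,-0.1426,1],[0,0,0,0,0,-0.1426,1],[0,0,0,0,0,-0.1426,1],[0,0,0,0,0,-0.1426,1],[0,0,0,0,0,-0.1426,1],[0,0,0,0,0,-0.1426,1],[0,0,0,0,0,-0.1426,1],[0,0,0,0,0,-0.1426,1],[0,0,0,0,0,-0.1426,1]],
  ],
)

```text
time: 22.9
ee_pos: [0.4734, 0.0044, 0.1131]
eef_rot: [-0.208, 0.978, -0.0, 0.0]
ft_force: [0.6, 0.3, -0.8]
width: 0.0863
grip_force: 0.0
```

Call:
drive_tool(
  moves=[
    [[0,0,0,0,0,-0.1426,1],[0.03,0,0,0,0,0,1],[0,0,0,0,0,0,1],[0,0,0,0,0,0,1]],
  ],
)

```text
time: 23.3
ee_pos: [0.448, -0.012, 0.1131]
eef_rot: [-0.274, 0.962, -0.001, 0.0]
ft_force: [-0.7, 0.9, -0.1]
width: 0.0869
grip_force: 0.0
```

Run:
```python
from h import *
s=r.read_state();print(s["ee_pos"],s["joint_positions"],s["width"])
to(pose(TR,[-6,0,0])[0,:2],.003,TR[2]+np.pi)
```

```text
[ 0.44802168 -0.01198195  0.1130666 ] [ 0.89026503  0.1364586  -1.00248565  2.0008026   0.13275517  1.07012199
  1.95321834] 0.08692266829332093
turn az -0.0015 shift [-0.0017  0.0011  0.1101] tilt 0.09
```

Call:
drive_tool(
  moves=[
    [[-0.0015,0.001,0.04,0,0,0,1],[0,0,0.04,0,0,0,1],[0,0,0.02,0,0,0,1],[0,0,0.009,0,0,0,1],[0,0,0,0,0,0,1],[0,0,0,0,0,0,0.6],[0,0,0,0,0,0,0.6],[0,0,0,0,0,0,0.5],[0,0,0,0,0,0,0.5],[0,0,0,0,0,0,0.5]],
  ],
  squeeze=25,
)

```text
time: 24.3
ee_pos: [0.4491, -0.0101, 0.0039]
eef_rot: [-0.274, 0.962, -0.0, 0.0]
ft_force: [-2.1, 0.3, 6.0]
width: 0.0561
grip_force: 25.0
```

Call:
drive_tool(
  moves=[
    [[0,0,0,0,0,0,0.5],[0,0,0,0,0,0,0.5],[0,0,0,0,0,0,0.5]],
  ],
)

```text
time: 24.6
ee_pos: [0.449, -0.0101, 0.0038]
eef_rot: [-0.274, 0.962, -0.0, 0.0]
ft_force: [-1.9, -1.8, 6.4]
width: 0.0559
grip_force: 25.0
```

Gripped at 56 mm. Lift gently and turn to the rack's heading.

Call:
drive_tool(
  moves=[
    [[0,0,-0.003,0,0,0,0.5],[0,0,-0.008,0,0,0,0.5],[0,0,-0.015,0,0,0,0.5],[0,0,-0.02,0,0,0,0.5],[0,0,-0.02,0,0,0,0.5],[0,0,-0.015,0,0,0,0.5],[0,0,-0.009,0,0,0,0.5],[0,0,0,0,0,0.03,0.5],[0,0,0,0,0,0.06,0.5],[0,0,0,0,0,0.09,0.5]],
  ],
)

```text
time: 25.6
ee_pos: [0.4481, -0.0099, 0.0927]
eef_rot: [-0.185, 0.983, 0.0, -0.001]
ft_force: [-0.6, 0.3, -2.9]
width: 0.0556
grip_force: 25.0
```

Call:
drive_tool(
  moves=[
    [[0,0,0,0,0,0.1,0.5],[0,0,0,0,0,0.1,0.5],[0,0,0,0,0,0.1,0.5],[0,0,0,0,0,0.1,0.5],[0,0,0,0,0,0.1,0.5],[0,0,0,0,0,0.07,0.5],[0,0,0,0,0,0.04,0.5],[0,0,0,0,0,0.008,0.5],[0,0,0,0,0,0,0.5]],
  ],
)

```text
time: 26.5
ee_pos: [0.4483, -0.0097, 0.0929]
eef_rot: [0.121, 0.993, 0.0, -0.0]
ft_force: [-0.4, 0.1, -2.3]
width: 0.0561
grip_force: 25.0
```

Run:
```python
from h import *
s=r.read_state();print(s["ee_pos"],s["joint_positions"],s["width"])
y=RK[2]+np.pi
to(rk(-24,0),.095,y)
```

```text
[ 0.44831729 -0.0097263   0.0929095 ] [ 0.7906061   0.15783881 -0.9108353   2.0220077   0.14515823  1.02785906
  1.13920663] 0.05605719645970143
turn az 0.0004 shift [ 0.0197  0.3062 -0.0021] tilt 0.05
```

Call:
drive_tool(
  moves=[
    [[0.0005,0.008,0,0,0,0,0.5],[0.001,0.016,0,0,0,0,0.5],[0.0015,0.024,0,0,0,0,0.5],[0.002,0.03,0,0,0,0,0.5],[0.002,0.03,0,0,0,0,0.5],[0.002,0.03,0,0,0,0,0.5],[0.002,0.03,0,0,0,0,0.5],[0.002,0.03,0,0,0,0,0.5],[0.002,0.03,0,0,0,0,0.5],[0.002,0.03,0,0,0,0,0.5]],
  ],
)

```text
time: 27.5
ee_pos: [0.494, 0.2465, 0.0932]
eef_rot: [0.121, 0.993, 0.0, -0.0]
ft_force: [0.7, 0.2, -3.0]
width: 0.0557
grip_force: 25.0
```

Call:
drive_tool(
  moves=[
    [[0.0015,0.024,0,0,0,0,0.5],[0.001,0.016,0,0,0,0,0.5],[0.0005,0.008,0,0,0,0,0.5],[0,0,0,0,0,0,0.5],[0,0,0,0,0,0,0.5]],
  ],
)

```text
time: 28.0
ee_pos: [0.5026, 0.2913, 0.0931]
eef_rot: [0.121, 0.993, -0.0, -0.0]
ft_force: [-0.1, -0.6, -1.8]
width: 0.0556
grip_force: 25.0
```

Run:
```python
from h import *
s=r.read_state();print(s["ee_pos"],s["joint_positions"],s["width"])
y=RK[2]+np.pi
to(rk(-24,0),.0125,y)
save("top","t6");save("side","s6")
bx=[(box(-80,44,-28,28,8,9),(0,0,255)),(box(-73,37,-28,28,97,98),(0,255,0))]
cv2.imwrite("pics/m6.png",np.hstack([over(0,("top","pics/t6.png"),(200,178,112,84),RK,[]),over(0,("side","pics/s6.png"),(246,236,100,75),RK,bx)]))
```

```text
[0.50263552 0.29130007 0.09314989] [ 0.12061388  0.50802815 -0.91747206  1.69310149  0.43528178  1.16000908
  0.41357947] 0.055566149673362784
turn az -0.0003 shift [0.0002 0.0009 0.0806] tilt 0.05
```

View pics/m6.png

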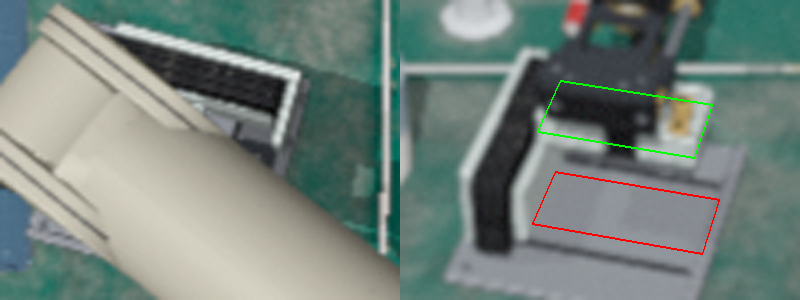

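The tray hangs level over the bay, matching the planned outline with the standoffs inside. Lowering it.

Call:
drive_tool(
  moves=[
    [[0,0,0.006,0,0,0,0.5],[0,0,0.014,0,0,0,0.5],[0,0,0.018,0,0,0,0.5],[0,0,0.018,0,0,0,0.5],[0,0,0.012,0,0,0,0.5],[0,0,0.007,0,0,0,0.5],[0,0,0.003,0,0,0,0.5],[0,0,0,0,0,0,0.5]],
  ],
)

```text
time: 28.9
ee_pos: [0.5026, 0.2922, 0.0153]
eef_rot: [0.121, 0.993, 0.0, -0.0]
ft_force: [0.4, -0.1, -1.7]
width: 0.0562
grip_force: 25.0
```

Call:
drive_tool(
  moves=[
    [[0,0,0.001,0,0,0,0.5],[0,0,0.001,0,0,0,0.5],[0,0,0,0,0,0,0.5]],
  ],
)

```text
time: 29.2
ee_pos: [0.5029, 0.2921, 0.0137]
eef_rot: [0.121, 0.993, 0.0, 0.0]
ft_force: [-0.1, 0.4, -2.6]
width: 0.0559
grip_force: 25.0
```

Call:
drive_tool(
  moves=[
    [[0,0,0.001,0,0,0,0.5],[0,0,0.001,0,0,0,0.5],[0,0,0,0,0,0,0.5]],
  ],
)

```text
time: 29.5
ee_pos: [0.5028, 0.2921, 0.0119]
eef_rot: [0.121, 0.993, -0.0, 0.0]
ft_force: [-1.0, -1.6, 3.8]
width: 0.0557
grip_force: 25.0
```

Call:
drive_tool(
  moves=[
    [[0,0,0.0006,0,0,0,0.5],[0,0,0,0,0,0,0.5]],
  ],
)

```text
time: 29.7
ee_pos: [0.5029, 0.2921, 0.0119]
eef_rot: [0.121, 0.993, -0.0, 0.0]
ft_force: [-4.1, -3.9, 11.6]
width: 0.0559
grip_force: 25.0
```

It has touched down. I'll release, lift, and move clear for a look.

Call:
drive_tool(
  moves=[
    [[0,0,-0.0004,0,0,0,0.7],[0,0,0,0,0,0,0.9],[0,0,0,0,0,0,0.9],[0,0,0,0,0,0,0.9],[0,0,-0.01,0,0,0,0.9],[0,0,-0.03,0,0,0,0.9],[0,0,-0.045,0,0,0,0.9],[0,0,-0.045,0,0,0,0.9],[0,-0.03,0,0,0,0,0.9],[0,-0.04,0,0,0,0,0.9]],
  ],
)

```text
time: 30.7
ee_pos: [0.486, 0.2258, 0.1433]
eef_rot: [0.119, 0.993, 0.001, 0.001]
ft_force: [0.7, -1.3, 0.3]
width: 0.0781
grip_force: 0.0
```

Call:
drive_tool(
  moves=[
    [[0,-0.04,0,0,0,0,0.9],[0,-0.04,0,0,0,0,0.9],[0,-0.04,0,0,0,0,0.9],[0,-0.04,0,0,0,0,0.9],[0,-0.04,0,0,0,0,0.9],[0,-0.04,0,0,0,0,0.9],[0,-0.04,0,0,0,0,0.9],[0,-0.04,0,0,0,0,0.9],[0,0,0,0,0,0,0.9]],
  ],
)

```text
time: 31.6
ee_pos: [0.4078, -0.0911, 0.1416]
eef_rot: [0.124, 0.992, -0.001, 0.0]
ft_force: [0.5, 0.6, 0.2]
width: 0.078
grip_force: 0.0
```

Run:
```python
from h import *
s=r.read_state();print(s["time"],s["ee_pos"],s["ft_force"])
a=save("top","t7");b=save("side","s7")
bx=[(box(-80,44,-28,28,8,8),(0,0,255)),(box(52,76,-80,68,8,81),(0,255,255))]
m1=np.hstack([over(0,("top","pics/t7.png"),(200,178,112,84),RK,[]),over(0,("side","pics/s7.png"),(246,236,100,75),RK,[])])
m2=np.hstack([over(0,("top","pics/t7.png"),(200,178,112,84),RK,bx),over(0,("side","pics/s7.png"),(246,236,100,75),RK,bx)])
cv2.imwrite("pics/m7.png",np.vstack([m1,m2]))
```

```text
31.6 [ 0.4078215  -0.09110994  0.14164497] [0.5020908  0.60832179 0.16283509]
```

View pics/m7.png

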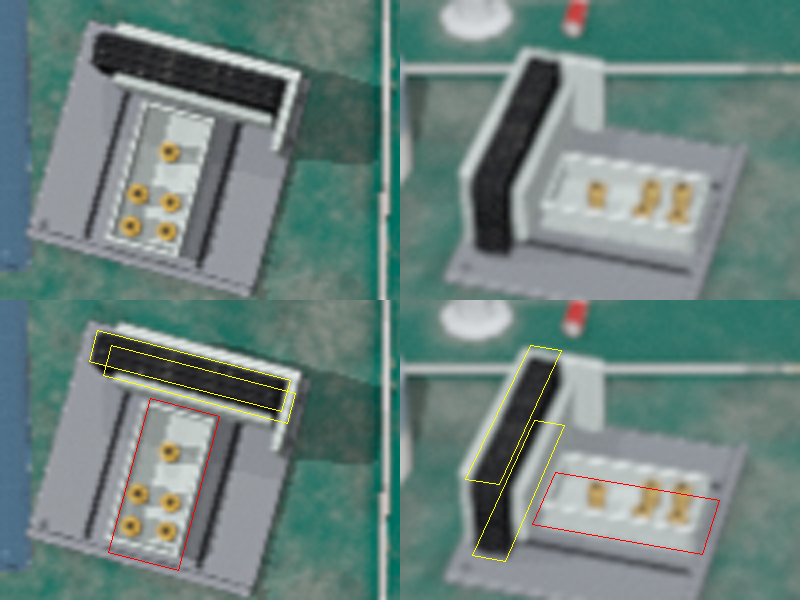

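The tray lies flat and aligned between the lip and the pusher. All five standoffs stand inside it, and the phones are upright, snug and squared. Handing in.

```bash
python3 -c "
from bench import r
print(r.close_job())"
```

```text
the job is handed in; nothing more can be done
None
```

The job is handed in at about 32 s of the 72 s allowed: phones upright, snug and squared, all five standoffs in the aluminium tray, and the tray flat in the bay lengthwise from lip to pusher. I never went near the suction cup, tape roll or battery.

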